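# Oil a baking plate and load it into its carrier, edges only

## Task

Take the longer of the two bare metal baking plates off the rack and lay it flat on the open rails of the loader, in front of the pump canister, touching the plate only by its edges and never on its flat baking face. With the plate lying there let go, press the canister's cap fully down and let it spring back up; then push the plate by its end edge along the rails until it is fully home in the carrier, and slide the bolt fully across behind it. Press the cap only while the plate lies in front of it, keep the plate level and off the table, and leave the short plate, the ring cutter and the scraper where they are.

Things in the scene. Friction and masses are not known exactly. Their poses are not given: they have to be found in the camera images.
- plate: The long baking plate: flat bare aluminium, 170 long (x) x 68 wide (y) x 6 thick (z), 190 g or so. Origin at the centre of its underside. Lies at the start on one of the rack's two places, underside 34 mm above the table, overhanging the rails so that fingers can go down past both long edges. All edges may be touched, and so may a 6 mm border all round the top.
- plate_face: The baking face of the long plate: its flat area within the 6 mm border, 158 x 56 mm, top and bottom flush with the border. Same origin and axes as the plate. Fingers and arm must not touch it.
- short_plate: The short baking plate, 110 x 68 x 6 mm, same metal, on the other place of the rack. Origin at the centre of its underside, x along its length. Leave alone.
- rack: Fixed low steel rack with two places side by side, each a pair of rails along x, tops 34 mm above the table; the rail pairs are centred at y = -67 and +67 mm. Each pair is 150 long and 55 wide over all with a 40 mm open gap between its rails. Below are only two 6 mm high cross strips at x = -66 and +66 mm. Origin at the centre on the table.
- loader: Fixed cream metal loader, origin on the table on its centre line; +x is the way the plate is pushed in. Two steel rails, tops 34 mm above the table, run from x = -215 to 170 mm, 55 wide over all, with a 40 mm gap between them (gap floor 6 mm high). The rails are open from x = -215 to 0; the bolt crosses at x = -14 to -4 mm.
- bay (a point): Where the middle of the plate's underside goes on the open rails: loader x = -105, y = 0 mm, 34 mm high (anything from x = -150 to -50 mm will do). Plate length along the loader's x.
- home (a point): Where the plate's origin is when fully home in the carrier: loader x = 85 mm, y = 0, 34 mm high; the plate's near end is then at loader x = 0 and stays in the open. Funnel cheeks from loader x = 0 (92 mm apart) to 30; carrier walls from 30 to 170, 72 mm apart, 48 mm high, with lips over the long edges (54 mm open between them, underside 43.5 mm high); end stop at x = 170 mm.
- bolt (a joint): Slide of the bolt in m: about 0 = drawn back clear of the rails, 0.065 = fully across behind the plate. Moves along the loader's +y with about 2 N of friction and stays where it is left. The bar is 10 x 65 x 12 mm, underside 36 mm above the table; at 0 it spans loader y = -117 to -52 mm.
- bolt_knob (a point): Middle of the bolt's upright black knob, 16 mm across and 20 mm tall, spanning 48 to 68 mm above the table; at joint 0 it is at loader x = -9, y = -80 mm.
- sprayer: Fixed aluminium pump canister, 60 mm across, on a cream foot 84 x 84 x 8 mm, standing beside the open rails on the loader's +y side, about 125 mm from the centre line. Origin under its centre; the spout points to its -x, towards the rails.
- cap (a joint): Press of the canister's white cap in m: 0 = up, 0.010 = fully down (about 6 N); it springs back. Counts as fully down from 0.008.
- cap_top (a point): Centre of the top of the white cap (36 mm across), 138 mm above the table when up.
- cutter: Loose steel ring cutter, 72 mm across, 35 high, beside the carrier. Origin under its centre. Leave alone.
- scraper: Loose steel bench scraper with wooden handle, about 90 x 120 x 20 mm, beside the carrier. Leave alone.
Mind the look-alikes: they are no part of the job. Leave any green or orange look-alike of the plate alone.

How it is judged:
By the outcome, as a careful person would: the job done as asked, in the order asked, and still so for the second after the job is handed in, with the robot touching nothing.
It also fails if it takes over 58 s, if anything falls off the work surface, if the arm or the gripper's body presses on something with over 40 N, if the wrist force passes 120 N, or if a joint passes its speed limit or range.

## Robot

A 6-joint arm with a two-finger parallel gripper is mounted at the origin on the work surface. World frame = base frame: x ahead of the robot, y to its left, z up, the work surface at z = 0. Lengths are in m, angles in rad, forces in N, time in s.
With the tool pointing down it reaches from about 0.3 to 0.85 m from the base axis. Payload 4.2 kg.
Tool frame: the origin (TCP) lies between the finger pads; the fingertips stand 19 mm ahead of it and the grasp point (between the pads) is the TCP; z points along the fingers, y is the direction in which the jaws open and shut (so a half turn about z gives the same grasp; the last joint's range is limited). The gripper opens to 91 mm and grips with 3 to 60 N. Pads are 32 mm wide; open, the fingers measure 118 mm over their backs; the gripper's body (76 mm by 178 mm) begins 60 mm behind the grasp point.
Start: joints at [-1.218, 0.32, 1.565, -0, 1.257, -0.02], TCP at [0.209, -0.536, 0.233] pointing down, gripper open.
Joint ranges: [-3.11, 3.11], [-0.84, 2.01], [0.21, 2.61], [-1.34, 4.49], [0.05, 2.63], [-2.56, 2.56]. Speed limits (rad/s): [2.57, 2.57, 3.14, 3.14, 3.14, 3.14].

## Interface

Orientations are given as a rotation vector (axis times angle).
In Python, from station import r gives the robot as it stands. Calls block until the motion is done:
- r.move_pose(position, orientation): joint-space move of the TCP to a pose.
- r.servo_line(position, ori=None, feed=0.15): straight line of the TCP; ori=None keeps the orientation; feed is the mean speed in m/s.
- r.move_joints(angles): joint-space move.
- r.move_gripper(opening): finger opening in m; the grip force is fixed at half the most; returns when the fingers have stopped.
- r.dwell(seconds).
- r.ik(position, orientation): joint angles nearest the present ones, or None.
- r.grab_frame(name): name is "side" or "top"; returns a dict with "pixels" (480x640x3 uint8, blue, green, red), "mtx" (3x3 intrinsics, pixels), "rvec" (rotation vector, rad) and "tvec" (3), from world to camera coordinates, as OpenCV has them. Camera axes: x right, y down, z forward; pixel columns grow to the right and rows downward; lengths in m; the calibration is good to about 2 mm. A picture is of the moment at which its call begins. There is no depth.
A pose or a line that the arm cannot do raises r.IKError and nothing moves.
- r.hand_in(): hands the job in, once; it reports no verdict.
Trained networks look in a picture, given as the dict that the camera call returned (one of the last four; its "shot" number tells which), for a name from the list of things; names that differ only in an ending like _2 or _b are one class to them, and where a whole thing is asked for, a point or a joint stands for the part that bears it (a point fixed in the world has none). Each returns a list of dicts, best first, with "conf" (0 to 1); they miss things now and then, are a little off and sometimes report something else, mostly with a low value. They report only what shows in the picture. A call takes as long as a camera call. They do not tell look-alikes from the thing itself.
- r.boxes_of(picture, name): "bbox" ([left, top, right, bottom] as shares, 0 to 1, of the picture: columns of its width, rows of its height, round what is visible of it).
- r.pinpoint(picture, name): "location" ([row, column] as shares, 0 to 1, of the picture: columns of its width, rows of its height: a listed point, or the origin of a listed thing).
Readings, each from a call of its own:
- r.read_t(): time.
- r.read_joint_positions(): joint angles.
- r.read_dq(): joint speeds.
- r.read_joint_torque(): joint torques, N m.
- r.read_position(): TCP position.
- r.read_tcp_rot(): TCP orientation.
- r.read_ft_force(): force on the tool from outside, world axes, zero at the start.
- r.read_moment(): the same for the moment, N m.
- r.read_finger_gap(): finger opening in m.
Only numpy, scipy, OpenCV 4.12 (cv2) and the standard library are available. Lean on these libraries where they do the work, as an engineer would, in place of code of your own. Each camera call takes 0.05 s, during which the arm holds its last target. There are 200 camera calls.

## Working session

There is one attempt and no reset: what is moved stays moved. The work goes in short steps, each a Python script; the robot and the scene stay as the last script left them, time stands still between calls to the robot, and variables do not carry over. Pictures are saved under pics/ and viewed, about 8 in all and at most 12, crops included, and the job is handed in when it is done.

```bash
ls; mkdir -p pics; cat > h.py <<'E'
import numpy as np, cv2
from station import r
def ray(f,uv):
    R=cv2.Rodrigues(np.array(f["rvec"],float))[0]; t=np.array(f["tvec"],float).ravel()
    d=R.T@np.linalg.inv(np.array(f["mtx"]))@np.array([uv[0],uv[1],1.]); return -R.T@t, d
def atz(f,uv,z):
    c,d=ray(f,uv); return c+d*(z-c[2])/d[2]
def proj(f,P):
    return cv2.projectPoints(np.array(P,float).reshape(-1,3),np.array(f["rvec"],float),np.array(f["tvec"],float),np.array(f["mtx"],float),None)[0].reshape(-1,2)
E
python3 - <<'E'
from h import *
Z=dict(plate=.034,short_plate=.034,rack=0,loader=0,bolt_knob=.058,sprayer=0,cap_top=.138,cutter=0,scraper=0)
for n in("top","side"):
    f=r.grab_frame(n); cv2.imwrite(f"pics/{n}0.png",f["pixels"])
    print(n,ray(f,(320,240)))
    for k,z in Z.items():
        for d in r.pinpoint(f,k)[:3]:
            uv=(d["location"][1]*640,d["location"][0]*480); print(k,round(d["conf"],2),np.round(uv),np.round(atz(f,uv,z),3))
print(r.read_t())
E
```

```text
pics
top (array([0.3934005, 0.1080093, 1.3544092]), array([ 0.08674169,  0.02457525, -0.9959389 ]))
plate 0.97 [345. 312.] [0.339 0.083 0.034]
plate 0.92 [222. 338.] [0.281 0.373 0.034]
plate 0.62 [247. 213.] [0.576 0.315 0.034]
short_plate 0.93 [239. 272.] [0.435 0.333 0.034]
short_plate 0.55 [249. 215.] [0.569 0.31  0.034]
loader 0.84 [427. 218.] [ 0.561 -0.118  0.   ]
bolt_knob 0.68 [429. 250.] [ 0.481 -0.111  0.058]
sprayer 0.76 [394. 170.] [ 0.68  -0.041  0.   ]
cap_top 0.62 [400. 159.] [ 0.677 -0.039  0.138]
cutter 0.84 [489. 264.] [ 0.449 -0.263  0.   ]
scraper 0.61 [484. 166.] [ 0.687 -0.261  0.   ]
side (array([0.11385536, 0.81730296, 0.82818766]), array([ 0.34300824, -0.65947919, -0.66922251]))
plate 0.9 [208. 411.] [0.49  0.539 0.034]
plate 0.83 [379. 284.] [0.331 0.107 0.034]
plate 0.64 [246. 309.] [0.564 0.308 0.034]
short_plate 0.97 [293. 341.] [0.428 0.335 0.034]
loader 0.98 [332. 211.] [ 0.563 -0.124 -0.   ]
bolt_knob 0.56 [359. 204.] [ 0.482 -0.116  0.058]
bolt_knob 0.24 [315. 177.] [ 0.646 -0.176  0.058]
sprayer 0.92 [281. 217.] [ 0.679 -0.035  0.   ]
sprayer 0.46 [356. 205.] [ 0.515 -0.179  0.   ]
cutter 0.97 [388. 195.] [ 0.451 -0.266  0.   ]
cutter 0.17 [239. 312.] [0.59  0.301 0.   ]
scraper 0.91 [315. 176.] [ 0.687 -0.254  0.   ]
1.0
```

View pics/top0.png

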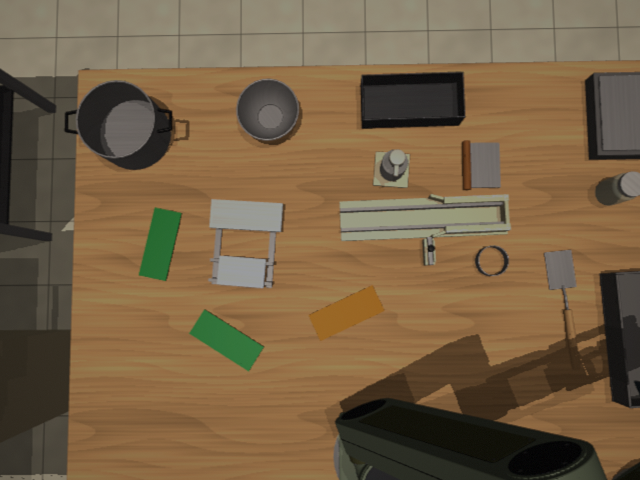

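View pics/side0.png

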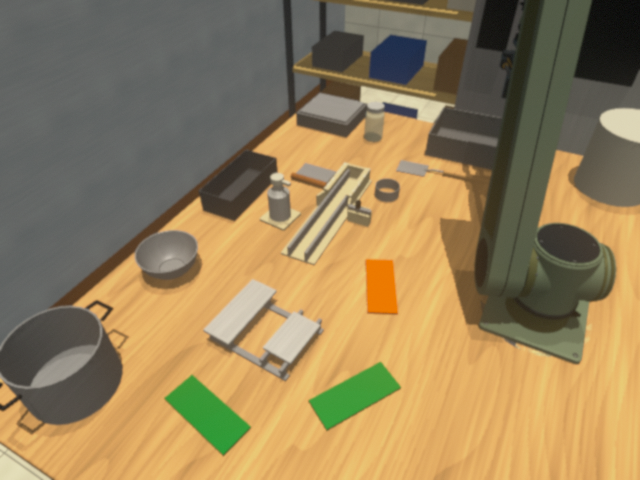

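Top view: the long grey plate is at about (247,214) and the short plate at (242,271). The loader runs left to right from (340,220) to (510,215), the bolt knob is at (430,249) and the canister at (394,168). Green and orange decoys lie on the table. Next: an enlarged crop and rectangle fits.

```bash
python3 - <<'E'
from h import *
f=r.grab_frame("top"); im=f["pixels"]; hsv=cv2.cvtColor(im,cv2.COLOR_BGR2HSV)
a=cv2.resize(im[190:235,200:295],None,fx=8,fy=8,interpolation=cv2.INTER_CUBIC)
b=cv2.resize(im[185:270,335:515],None,fx=4.2,fy=4.2,interpolation=cv2.INTER_CUBIC)
b=cv2.resize(b,(760,int(85*760/180))); a=a[:,:760]
cv2.imwrite("pics/crop1.png",b)
m=((hsv[...,1]<40)&(hsv[...,2]>140)).astype(np.uint8); m[:190]=0;m[240:]=0;m[:,:200]=0;m[:,295:]=0
m=cv2.morphologyEx(m,cv2.MORPH_OPEN,np.ones((9,9)))
c=max(cv2.findContours(m,0,2)[0],key=cv2.contourArea)
P=np.array([atz(f,p[0],.040)[:2] for p in c],np.float32)
print("plate",cv2.minAreaRect(P), im[215,247],hsv[215,247])
for p in [(345,235),(345,205),(480,203),(400,217),(400,206),(400,235)]: print(p,im[p[1],p[0]],hsv[p[1],p[0]])
print(r.pinpoint(f,"plate"))
E
```

```text
plate ((0.5699347853660583, 0.31686243414878845), (0.1671801060438156, 0.06622059643268585), 85.9271469116211) [153 155 154] [ 45   3 155]
(345, 235) [134 155 154] [ 31  35 155]
(345, 205) [129 156 154] [ 32  44 156]
(480, 203) [104 108 115] [ 11  24 115]
(400, 217) [127 156 153] [ 33  47 156]
(400, 206) [120 129 134] [ 19  27 134]
(400, 235) [130 155 153] [ 32  41 155]
[{'location': [0.7081, 0.3516], 'conf': 0.58}, {'location': [0.5106, 0.2481], 'conf': 0.57}]
```

View pics/crop1.png

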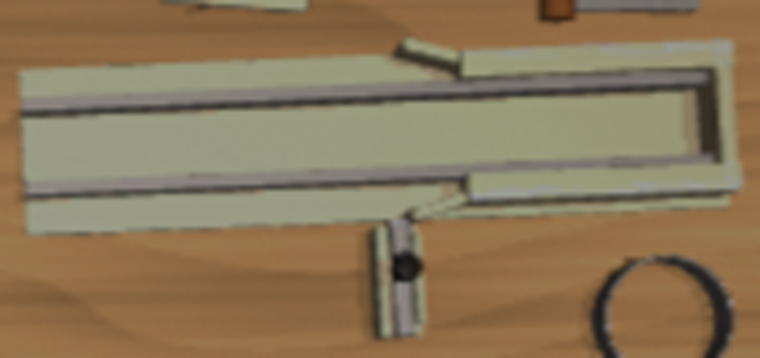

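The crop shows the loader axis nearly along image +column, the knob at crop (405,266) and the rails running from crop x = 22. I'll rectify the loader at rail height and fit its pose, and look at the spout too.

```bash
python3 - <<'E'
from h import *
f=r.grab_frame("top"); s=r.grab_frame("side")
full=lambda p:(335+(p[0]+.5)*180/760-.5,185+(p[1]+.5)*180/760-.5)
# crop features: (pixel, loader pt)
F=[((22,108),(-.215,.020,.034)),((690,80),(.165,.020,.034)),((25,190),(-.215,-.0275,.034)),((460,177),(.03,-.0275,.034)),((405,263),(-.009,-.080,.068)),((22,97),(-.215,.0275,.034))]
from scipy.optimize import least_squares
wt=[(.3,1),(0,1),(.3,1),(0,1),(1,1),(.3,1)]
def T(q,P): c,s_=np.cos(q[2]),np.sin(q[2]); P=np.array(P); return np.c_[q[0]+c*P[:,0]-s_*P[:,1],q[1]+s_*P[:,0]+c*P[:,1],P[:,2]]
fun=lambda q:((proj(f,T(q,[p for _,p in F]))-np.array([full(u) for u,_ in F]))*wt).ravel()
q=least_squares(fun,[.56,-.12,-1.55]).x; print("loader",q,np.round(fun(q).reshape(-1,2),1))
# rectified at z=.034, .5mm/px ; cols x -230..150, rows y +40..-60
X,Y=np.meshgrid(np.arange(-.23,.15,.0005),np.arange(.06,-.06,-.0005))
p=proj(f,T(q,np.c_[X.ravel(),Y.ravel(),np.full(X.size,.034)])).astype(np.float32)
w=cv2.remap(f["pixels"],p[:,0].reshape(X.shape),p[:,1].reshape(X.shape),cv2.INTER_CUBIC)
cr=lambda i,x,y,a,b,k:cv2.resize(i[y:y+b,x:x+a],None,fx=k,fy=k,interpolation=cv2.INTER_CUBIC)
A=cr(f["pixels"],360,140,63,50,6);B=cr(s["pixels"],255,165,63,50,6)
for yy in(.0275,.020,-.020,-.0275): cv2.line(w,(0,int((.06-yy)/.0005)),(40,int((.06-yy)/.0005)),(0,0,255),1);cv2.line(w,(720,int((.06-yy)/.0005)),(760,int((.06-yy)/.0005)),(0,0,255),1)
cv2.imwrite("pics/rect.png",np.vstack([w[:,:756],np.hstack([A,B])]))
np.save("loader.npy",q)
c=[]
for fr in(f,s):
    d=r.pinpoint(fr,"cap_top"); print(d)
E
```

```text
loader [ 0.56504565 -0.12079984 -1.54267459] [[-0.2 -0. ]
 [ 0.   0. ]
 [-0.2  0.4]
 [ 0.  -0.7]
 [ 0.2  0.7]
 [-0.3 -0.6]]
[{'location': [0.3285, 0.6261], 'conf': 0.48}]
[{'location': [0.3663, 0.4347], 'conf': 0.53}, {'location': [0.4644, 0.4433], 'conf': 0.43}]
```

View pics/rect.png

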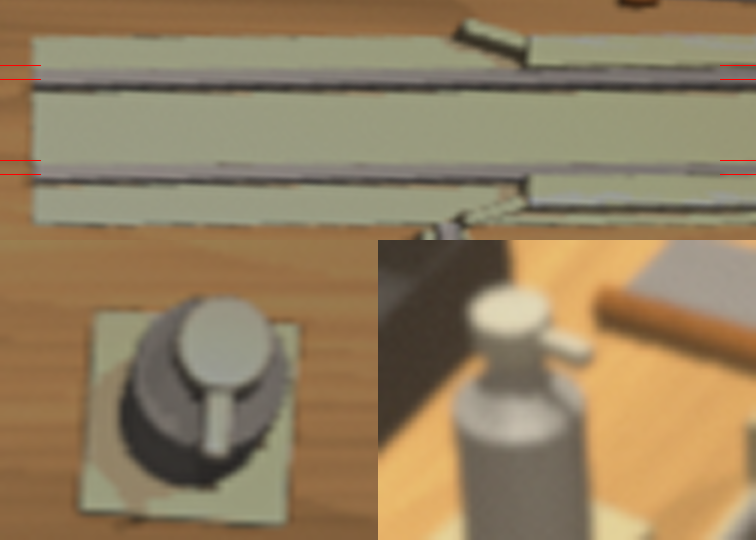

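Rectified view: the rails sit about 4 px (2 mm) lower than drawn at the left and about 1 mm lower at the right, so I correct the loader pose for that. The spout leaves the cap near its bottom, towards the rails, at about full-image (396,175).

```bash
python3 - <<'E'
from h import *
q=np.array([.5636,-.1209,-1.5397]); np.save("loader.npy",q)
f=r.grab_frame("top"); s=r.grab_frame("side")
def inv(P): c,n=np.cos(q[2]),np.sin(q[2]); d=P[:2]-q[:2]; return np.round([c*d[0]+n*d[1],-n*d[0]+c*d[1]],4)
for n,fr,u,z in[("cap",f,(397.2,156.9),.138),("foot",f,(391.1,169.1),.008),("spout",f,(395.6,175.5),.118),
  ("capS",s,(255+(510-378)/6,165+(310-240)/6),.138),("spoutS",s,(255+(588-378)/6,165+(355-240)/6),.118)]:
    P=atz(fr,u,z); print(n,P.round(4),inv(P))
# reach checks with tool down; R cols: x,y,z of tool
def down(a): # tool y along angle a
    y=np.array([np.cos(a),np.sin(a),0]); z=np.array([0,0,-1.]); return cv2.Rodrigues(np.c_[np.cross(y,z),y,z])[0].ravel()
def L(x,y,z): c,n=np.cos(q[2]),np.sin(q[2]); return [q[0]+c*x-n*y,q[1]+n*x+c*y,z]
for o in(0,np.pi):
  print(o, r.ik([.570,.317,.045],down(np.pi-.071+o)), r.ik(L(-.17,0,.045),down(q[2]+np.pi/2+o)), r.ik(L(-.02,0,.045),down(q[2]+o)), r.ik(L(-.1,.125,.2),down(q[2]+o)),r.ik(L(-.009,-.11,.08),down(q[2]+o)))
E
```

```text
cap [ 0.6809 -0.0337  0.138 ] [-0.0835  0.1199]
foot [ 0.6817 -0.0334  0.008 ] [-0.0838  0.1207]
spout [ 0.6435 -0.0315  0.118 ] [-0.0868  0.0826]
capS [ 0.679  -0.0306  0.138 ] [-0.0867  0.1182]
spoutS [ 0.6472 -0.0409  0.118 ] [-0.0774  0.0861]
0 None [ 6.70512978e-02  4.80066117e-01  1.84372727e+00 -8.88178420e-16
  8.17799268e-01  3.59549710e-02] [-1.97467203e-01  4.94217715e-01  1.81601433e+00 -4.44089210e-16
  8.31360608e-01  1.34223280e+00] [-4.16605164e-02  5.14987505e-01  1.33383380e+00 -4.44089210e-16
  1.29277135e+00  1.49803948e+00] [-2.73672027e-01  3.15336554e-01  2.01796035e+00 -4.44089210e-16
  8.08295749e-01  1.26602797e+00]
3.141592653589793 [0.48991222 0.59572436 1.61273432 0.         0.93313397 0.56091222] None [-1.97467203e-01  4.94217715e-01  1.81601433e+00 -4.44089210e-16
  8.31360608e-01 -1.79935986e+00] [-4.16605164e-02  5.14987505e-01  1.33383380e+00 -4.44089210e-16
  1.29277135e+00 -1.64355317e+00] [-2.73672027e-01  3.15336554e-01  2.01796035e+00 -4.44089210e-16
  8.08295749e-01 -1.87556468e+00]
```

```bash
cat >> h.py <<'E'
q=np.load("loader.npy")
def down(a):
    y=np.array([np.cos(a),np.sin(a),0]); z=np.array([0,0,-1.]); return cv2.Rodrigues(np.c_[np.cross(y,z),y,z])[0].ravel()
def L(x,y,z): c,n=np.cos(q[2]),np.sin(q[2]); return np.array([q[0]+c*x-n*y,q[1]+n*x+c*y,z])
def inv(P): c,n=np.cos(q[2]),np.sin(q[2]); d=np.array(P)[:2]-q[:2]; return np.round([c*d[0]+n*d[1],-n*d[0]+c*d[1]],4)
def st(): print("t",round(r.read_t(),2),np.round(r.read_position(),4),"gap",round(r.read_finger_gap(),4),"F",np.round(r.read_ft_force(),1))
E
python3 - <<'E'
from h import *
o=down(-.071); g=np.array([.570,.317])+.04*np.array([.071,.997])
print(r.read_finger_gap())
r.move_pose([*g,.15],o); st()
r.servo_line([*g,.038],feed=.12); st()
r.move_gripper(0.06); st()
r.servo_line([*g,.060],feed=.05); st()
for n in("top","side"):
    f=r.grab_frame(n); cv2.imwrite(f"pics/{n}_lift.png",f["pixels"][170:400,130:430] if n=="side" else f["pixels"][150:350,150:450])
a=cv2.imread("pics/top_lift.png");b=cv2.imread("pics/side_lift.png")
cv2.imwrite("pics/lift.png",cv2.resize(np.vstack([a,b]),None,fx=1.39,fy=1.39))
E
```

```text
0.09145302304968489
t 4.78 [0.5733 0.3561 0.1501] gap 0.0912 F [-0.2  0.  -0.2]
t 5.86 [0.5734 0.3572 0.0389] gap 0.0912 F [-0.4  0.7 -0.5]
t 6.34 [0.5728 0.357  0.0384] gap 0.0675 F [-0.8 -0.8  3.5]
t 6.93 [0.5728 0.3569 0.0602] gap 0.0673 F [-0.  -0.3 -2.4]
```

View pics/lift.png

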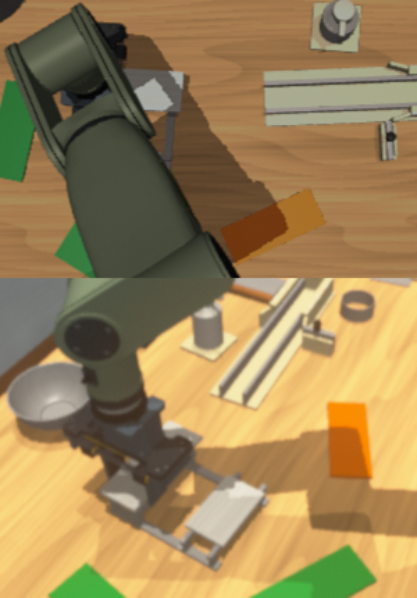

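The plate is gripped by its long edges (gap 67 mm) and lifted level. The short plate is undisturbed. Next, carry and lay it down.

```bash
python3 - <<'E'
from h import *
o=down(q[2]+np.pi/2)
p=r.read_position()
r.servo_line([p[0],p[1],.10],feed=.12)
r.servo_line(L(-.155,0,.10),ori=o,feed=.16); st(); print(r.read_moment())
r.servo_line(L(-.155,0,.046),feed=.1); st()
r.servo_line(L(-.155,0,.0385),feed=.03); st()
for n in("top","side"):
    f=r.grab_frame(n); cv2.imwrite(f"pics/{n}_p.png",f["pixels"])
a=cv2.imread("pics/top_p.png")[130:280,300:530];b=cv2.imread("pics/side_p.png")[140:290,200:430]
cv2.imwrite("pics/place.png",cv2.resize(np.vstack([a,b]),None,fx=2,fy=2))
E
```

```text
t 9.68 [0.5588 0.0346 0.1   ] gap 0.0674 F [-0.5 -0.4 -2.4]
[ 0.12138448 -0.053736   -0.00947275]
t 10.38 [0.5593 0.0341 0.0463] gap 0.0675 F [ 0.3 -1.  -1.8]
t 10.78 [0.5588 0.034  0.0386] gap 0.0677 F [-0.3  0.2 -1.5]
```

View pics/place.png

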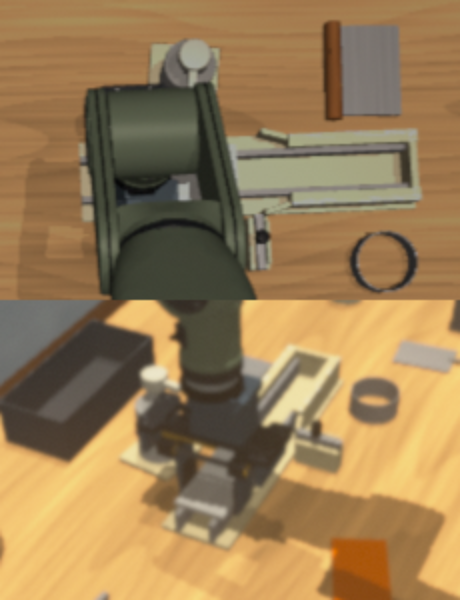

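Plate aligned over the rails, clear of the spout. Next: release, then press the cap.

```bash
python3 - <<'E'
from h import *
r.servo_line(L(-.155,0,.0378),feed=.02); st()
r.move_gripper(.085); st()
r.servo_line(L(-.155,0,.12),feed=.12)
r.servo_line(L(-.155,0,.19),feed=.2)
f=r.grab_frame("top"); cv2.imwrite("pics/rel.png",f["pixels"])
o=down(q[2])
r.move_gripper(0)
C=(-.0845,.119)
r.move_pose(L(*C,.175),o); st()
r.servo_line(L(*C,.160),feed=.06); st()
for z in(.155,.151,.1475,.146):
    r.servo_line(L(*C,z),feed=.03); st()
r.dwell(.2); st()
f=r.grab_frame("side"); cv2.imwrite("pics/press.png",f["pixels"])
r.servo_line(L(*C,.175),feed=.08); st()
a=cv2.imread("pics/rel.png")[130:280,300:530];b=f["pixels"][140:290,200:430]
cv2.imwrite("pics/pr.png",cv2.resize(np.vstack([a,b]),None,fx=2,fy=2))
E
```

```text
t 11.12 [0.5588 0.034  0.0384] gap 0.0672 F [-1.8 -0.3  5.6]
t 11.6 [0.5588 0.034  0.0376] gap 0.0848 F [-0.8  0.3 -0.2]
t 15.59 [ 0.6797 -0.0326  0.175 ] gap 0.0005 F [-0.2 -1.1 -0. ]
t 15.99 [ 0.6795 -0.0326  0.1593] gap 0.0005 F [0.5 0.8 0.2]
t 16.31 [ 0.6805 -0.0327  0.1556] gap 0.0003 F [0.9 0.5 2.4]
t 16.59 [ 0.6805 -0.0328  0.1514] gap 0.0005 F [1.7 0.4 3.8]
t 16.86 [ 0.6805 -0.0327  0.148 ] gap 0.0005 F [1.  0.  5.2]
t 17.11 [ 0.6805 -0.0327  0.1473] gap 0.0007 F [1.4 0.7 8.2]
t 17.31 [ 0.6805 -0.0328  0.1473] gap 0.0002 F [ 0.7 -0.4  7.8]
t 17.88 [ 0.6793 -0.0328  0.1745] gap 0.0001 F [-0.4 -1.  -0. ]
```

View pics/pr.png

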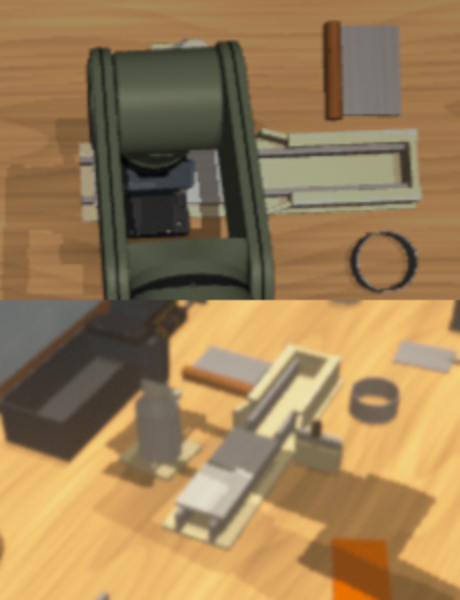

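The cap bottomed out (force rose at the end, 9–10 mm of travel) and sprang back with the plate lying flat in front of it. Now I push it in.

```bash
python3 - <<'E'
from h import *
r.servo_line(L(-.245,0,.175),feed=.2)
r.servo_line(L(-.245,0,.055),feed=.15); st()
z=.055
for x in(-.20,-.14,-.09,-.055,-.03,-.022):
    r.servo_line(L(x,0,z),feed=.08); print(inv(r.read_position())); st()
f=r.grab_frame("side"); t=r.grab_frame("top")
cv2.imwrite("pics/push.png",cv2.resize(np.vstack([t["pixels"][130:280,300:530],f["pixels"][140:290,200:430]]),None,fx=2,fy=2))
E
```

```text
t 19.98 [0.5568 0.1239 0.0557] gap 0.0007 F [-0.3  0.8 -0.1]
[-0.1996 -0.    ]
t 20.68 [0.5574 0.0786 0.055 ] gap 0.0002 F [ 1.  -0.1  0.8]
[-0.1399  0.    ]
t 21.58 [0.5593 0.0189 0.055 ] gap 0.0006 F [ 0.  -0.1  0.2]
[-0.0897 -0.    ]
t 22.36 [ 0.5608 -0.0312  0.055 ] gap 0.0005 F [-1.3  0.4  0.2]
[-0.0544 -0.    ]
t 22.95 [ 0.5619 -0.0665  0.055 ] gap 0.0008 F [-0.4 -0.2 -0.8]
[-0.0294 -0.    ]
t 23.42 [ 0.5627 -0.0916  0.055 ] gap 0.0005 F [ 0.2 -0.1 -0.8]
[-0.0216  0.0001]
t 23.67 [ 0.563  -0.0993  0.055 ] gap 0.0002 F [ 0.9  0.5 -0.8]
```

View pics/push.png

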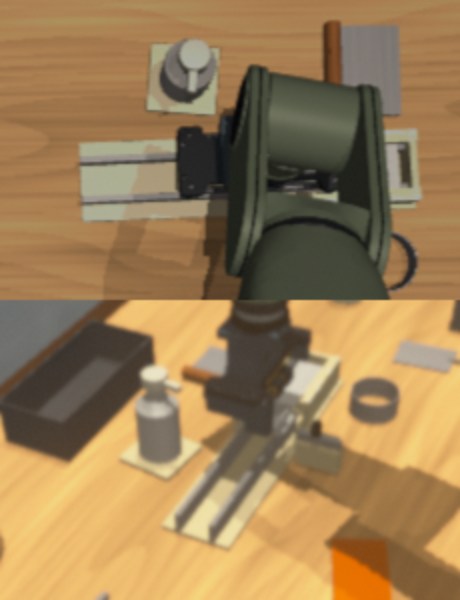

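The plate is well into the carrier. I'll finish in small steps until the end stop shows in the force.

```bash
python3 - <<'E'
from h import *
x=-.0216
while x<-.006:
    x+=.0015; r.servo_line(L(x,0,.055),feed=.03); r.dwell(.05)
    F=r.read_ft_force(); print(inv(r.read_position()),np.round(F,1))
    if abs(F[1])>9: break
st()
p=inv(r.read_position())
r.servo_line(L(p[0]-.03,0,.055),feed=.1)
r.servo_line(L(p[0]-.03,0,.16),feed=.2)
r.move_pose(L(-.13,-.16,.16),down(q[2])); st()
t=r.grab_frame("top");f=r.grab_frame("side")
cv2.imwrite("pics/home.png",cv2.resize(np.vstack([t["pixels"][130:280,300:530],f["pixels"][140:290,200:430]]),None,fx=2,fy=2))
print(r.ik(L(-.009,-.12,.075),down(q[2]+np.pi/2)))
E
```

```text
[-0.0201 -0.    ] [-0.4  0.3 -0.2]
[-0.0186 -0.    ] [0.4 0.6 0.5]
[-0.017 -0.   ] [-0.1 -0.1  0.5]
[-0.0155  0.    ] [0.5 0.3 0.4]
[-0.014  0.   ] [-0.4  0.5 -0.5]
[-0.0125  0.    ] [ 0.3  0.5 -0.5]
[-0.011  0.   ] [-0.1  1.3 -0.3]
[-0.0095 -0.    ] [-0.6  0.6 -0.1]
[-0.0083 -0.    ] [-0.2  1.8  0. ]
[-0.008  -0.0001] [-0.2  6.5  1.3]
[-0.0079 -0.0001] [ 0.8 11.2  1.2]
t 27.07 [ 0.5632 -0.113   0.0549] gap 0.0003 F [ 0.8 11.2  1.2]
t 28.98 [0.4011 0.0038 0.16  ] gap 0.0006 F [1.2 1.1 0.1]
[-2.80222401e-01  3.09968291e-01  2.04461101e+00 -8.88178420e-16
  7.87013355e-01 -3.11318728e-01]
```

View pics/home.png

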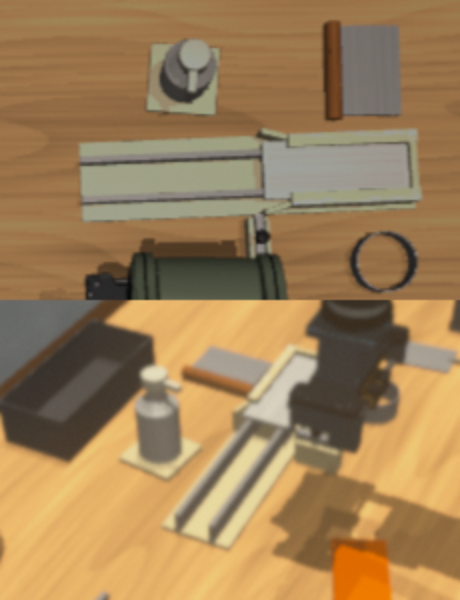

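The plate is at the end stop (11 N reaction) with its end edge at crop column 263, level with the funnel mouth and just past the knob. Next I check that offset numerically, then slide the bolt.

```bash
python3 - <<'E'
from h import *
t=r.grab_frame("top")
full=lambda u,v:(300+u/2,130+v/2)
print("plate end",inv(atz(t,full(263,170),.040)),"knob",inv(atz(t,full(262,237),.068)), "stop", inv(atz(t,full(409,165),.040)))
o=down(q[2]+np.pi/2)
r.move_pose(L(-.010,-.135,.13),o)
r.servo_line(L(-.010,-.135,.073),feed=.12); st()
for y in(-.105,-.09,-.07,-.05,-.042):
    r.servo_line(L(-.010,y,.073),feed=.06); print(y,np.round(r.read_ft_force(),1))
while y<-.028:
    y+=.0015; r.servo_line(L(-.010,y,.073),feed=.03); r.dwell(.05)
    F=r.read_ft_force(); print(inv(r.read_position()),np.round(F,1))
    if abs(F[0])>9: break
st()
p=inv(r.read_position())
r.servo_line(L(-.010,p[1]-.02,.073),feed=.1)
r.servo_line(L(-.010,p[1]-.02,.15),feed=.2)
r.move_pose(L(-.13,-.18,.2),o); st()
t=r.grab_frame("top");f=r.grab_frame("side")
print([inv(atz(t,(d["location"][1]*640,d["location"][0]*480),.058)) for d in r.pinpoint(t,"bolt_knob")])
cv2.imwrite("pics/bolt.png",np.vstack([cv2.resize(t["pixels"][180:280,410:520],None,fx=4,fy=4)[:300],cv2.resize(f["pixels"][140:290,210:430],None,fx=2,fy=2)]))
E
```

```text
plate end [0.0018 0.0002] knob [-0.0088 -0.0805] stop [ 0.1727 -0.0014]
t 31.38 [ 0.4287 -0.1151  0.0733] gap 0.0009 F [-0.3 -0.   0.3]
-0.105 [ 0.1  0.6 -0.2]
-0.09 [-0.7  0.1 -0.1]
-0.07 [0.2 0.1 0.2]
-0.05 [0.1 0.1 0.1]
-0.042 [ 0.1 -0.3 -0.4]
[-0.01   -0.0405] [ 0.4 -0.3  0.8]
[-0.01   -0.0391] [-2.  -0.4  0.3]
[-0.01   -0.0374] [-0.6 -0.1 -0.4]
[-0.01   -0.0358] [-0.8 -0.7  0.3]
[-0.01   -0.0343] [-0.5  0.3  0.4]
[-0.01  -0.033] [-1.2 -0.1  0.9]
[-0.01   -0.0328] [-5.  -1.7  2.8]
[-0.0101 -0.0326] [-7.  -1.9  4.7]
[-0.0101 -0.0323] [-12.   -3.3   7.2]
t 36.38 [ 0.531  -0.1118  0.0728] gap 0.0005 F [-12.   -3.3   7.2]
t 38.06 [0.3805 0.0032 0.1996] gap 0.0007 F [1.1 0.5 0.5]
[array([-0.0112, -0.0135])]
```

View pics/bolt.png

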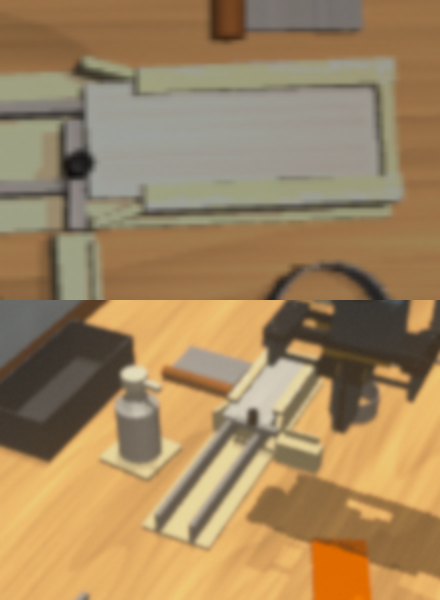

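The bolt lies fully across behind the plate (knob at crop (77,163)), the plate end is unchanged, and the cap is up. I'll hand in.

```bash
python3 -c "
from h import *
r.hand_in(); print(r.read_t())"
```

```text
the job is handed in; nothing more can be done
the job is handed in; nothing more can be done
```

The job is done and handed in, at about 38 s on the robot's clock. I never saw a verdict.

- **Plate on the rails:** I gripped the long plate by its long edges and laid it level on the loader's open rails, in front of the canister. The grip was offset so the gripper body stayed clear of the spout.
- **Cap:** I pressed it until the force rose at the end of its travel, about 8 N after 9–10 mm. It sprang back up.
- **Plate home:** I pushed the plate by its end edge with closed fingers until it hit the end stop (11 N). Its near end measured about 2 mm past loader x = 0, within calibration error.
- **Bolt:** I slid it across to its stop (12 N). The camera puts the knob about 66 mm along, against 65 mm for fully across.

**Last checks:** the final pictures show the plate still home, the bolt across, the cap up, and the cutter and scraper in place. The short plate was undisturbed when I last looked, after lifting the long plate.

**Disagreement:** at the end stop the finger centre was about 5 mm further along the loader than I expected from the stated finger size. The camera and the stop force both showed the plate home, so I relied on those.

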